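# Rule from the cluttered tray, laid flush to the hide for measuring

### The arm

A 7-joint arm with a two-finger parallel gripper is mounted at the origin on the work surface. World frame = base frame: x ahead of the robot, y to its left, z up, the work surface at z = 0. Lengths are in m, angles in rad, forces in N, time in s.
With the tool pointing down it reaches from about 0.425 to 0.875 m from the base axis. Payload 8.4 kg.
Tool frame: the origin (TCP) lies on the centre line of the jaws, within the pads' length; the fingertips stand 11 mm ahead of it and the grasp point (between the pads) lies 8 mm behind it; z points along the fingers, y is the line along which they close (so a half turn about z gives the same grasp; the last joint's range is limited). The gripper opens to 85 mm and grips with 20 to 120 N. Pads are 22 mm wide; open, the fingers measure 114 mm over their backs; the gripper's body (76 mm by 85 mm) begins 54 mm behind the grasp point. The pads swing forward as they close: fully open they stand 13 mm farther back than shut.
Start: joints at [-1.203, 0.333, 0.04, 1.465, -0.013, 1.343, -0.059], TCP at [0.293, 0.58, 0.242] pointing down, gripper open.
Joint ranges: [-2.58, 2.58], [-0.38, 2.09], [-1.3, 1.39], [0.25, 2.4], [-1.5, 4.64], [0.08, 2.09], [-2.65, 2.65]. Speed limits (rad/s): [2.22, 2.22, 2.79, 2.79, 3.14, 3.14, 3.14].

### API

Orientations are given as a unit quaternion [w, x, y, z].
In Python, from rig import arm, telemetry, read_camera gives the robot as it stands (arm), with the cameras as plain functions and the readings (telemetry).
- The arm moves only by the shell command python3 shift.py 'ROWS' [OPENING]. ROWS is rows parted by semicolons, their numbers by spaces, 1 to 5 of them, each of 6 numbers: dx, dy, dz in m, then a rotation vector rx, ry, rz in rad; each row is the pose to reach, as a shift and turn from the pose commanded when the command began, along the tool's axes at that moment; what a row does not reach only later rows make up. A row lasts 1/12 s, in which the tool goes at most 0.0417 m and 0.125 rad, less where a joint would pass 70% of its speed; a pose out of reach is approached as far as the arm can. OPENING is the finger opening in m, set as the command begins (- or left out keeps the last). The fingers move at their own pace and stop on an object; the grip force is fixed at half the most. Time passes only in rows, so rows that do not move let the fingers close. It prints the time, the measured TCP pose, the force, the opening and the grip force at its end.
- telemetry.observe(): the state, without advancing time (a new reading comes with each control period).
- read_camera(name): name is "scene" or "top"; returns a dict with "frame" (420x560x3 uint8, blue, green, red), "intrinsics" (3x3 intrinsics, pixels), "dist" ([k1, k2, p1, p2, k3] as OpenCV has them; the pictures are not rectified), "camera_from_world" (4x4, takes a point from world to camera coordinates). Camera axes: x right, y down, z forward; pixel columns grow to the right and rows downward; lengths in m; the calibration is good to about 2 mm. A picture is of the moment at which its call begins. There is no depth.
- arm.finish_job(): hands the job in; it is judged then, once.
The state is a dict: "clock": time; "joint_pos": joint angles; "joint_vel": joint speeds; "tau": joint torques, N m; "tcp_pos": TCP position; "eef_rot": TCP orientation; "force": force on the tool from outside, world axes, zero at the start; "moment": the same for the moment, N m; "opening": finger opening in m; "gripper_force": force on a finger pad.
Only numpy, scipy, OpenCV 4.12 (cv2) and the standard library are available. Lean on these libraries where they do the work, as an engineer would, in place of code of your own. Each camera call takes 0.05 s, during which the arm holds its last target. There are 200 camera calls.

### The job

The resin hide is to be measured: take the aluminium rule out of the cluttered pull-out tray, where it leans on the rim, and lay it flat on the shelf along the long side of the hide that faces you, sticking out past the hide at both ends. While you still hold it, press it gently against the hide for a moment so that it lies flush, then let go. Do not shift the hide, keep the other things on the shelf where they stand and the other things in the tray inside it.

Things in the scene. Friction and masses are not known exactly. Their poses are not given: they have to be found in the camera images.
- rule: Aluminium rule, 200 mm long (x), 60 wide (y), 0.22 kg: base plate 6 mm thick, along its middle a full-length grip rib 12 mm wide, its top 22 mm above the underside. Origin: centre of underside; z out of the rib side. Starts leaning at 26 deg, rib up: -x end on the tray floor, underside on the tray's +x rim. Grip across the rib; base juts out only 24 mm beside it, so release with a small opening.
- hide: Grey stone-look resin hide, hollow, loose, about 1.5 kg, 110 mm deep (x), 150 long (y), 67 high plus thin stones on the roof to 76. Origin: centre of underside, z up. Its plane upright long side at x = -55 mm faces the robot; doorway in the +y end. It slides when pushed with more than some 8 N.
- tray: Grey plastic pull-out tray, open on top, standing fixed on the shelf: 240 mm (x) by 220 mm (y) outside, 65 mm high, walls and floor 5 mm. Origin: centre of its underside; the rule leans on its +x rim; a small pull is on its -x side.
- tong: Stainless tong, 170 mm long (x), about 22 mm wide at its open end, 10 mm high, lying in the tray at its +y side. Origin: centre of the underside. Not needed.
- scoop: Steel scoop, 160 mm long (x), 36 mm wide, 20 mm high, lying in the tray at its -y side. Origin: on the underside near the middle. Not needed.
- tin: Flat round steel tin, 40 mm across, 20 mm high, in the tray under the raised part of the rule. Origin: centre of the underside. Not needed.
- mister: Amber mister bottle, 68 mm across, 172 mm high, on the shelf. Origin: centre of the underside. Not needed.
- emitter: White ceramic heat emitter standing on its wide face, 80 mm across, 104 mm high, on the shelf. Origin: centre of the underside. Not needed.
- dish: Low green silicone dish, 90 mm across, 28 mm high, on the shelf. Origin: centre of the underside. Not needed.
- jar: Lidded jar, 70 mm across, 100 mm high, on the shelf. Origin: centre of the underside. Not needed.

How it is judged:
By the outcome, as a careful person would: the job done as asked, in the order asked, and still so for the second after the job is handed in, with the robot touching nothing.
It also fails if it takes over 58 s, if anything falls off the work surface, if the arm or the gripper's body presses on something with over 40 N, if the wrist force passes 120 N, or if a joint passes its speed limit or range.

## Working session

There is one attempt and no reset: what is moved stays moved. The work goes in short steps, Python scripts to look and compute and a shell command to move; the robot and the scene stay as the last step left them, time stands still between calls to the robot, and variables do not carry over. Pictures are saved under pics/ and viewed, at most 10 in all, crops included, and the job is handed in when it is done.

```bash
ls; mkdir -p pics; python3 - <<'E'
from rig import arm, telemetry, read_camera
import cv2,numpy as np
for n in ("scene","top"):
    c=read_camera(n); cv2.imwrite(f"pics/{n}0.png",c["frame"]); np.savez(f"{n}.npz",**c)
    print(n,c["intrinsics"].round(1).tolist(),np.array(c["dist"]).round(3).tolist(),np.array(c["camera_from_world"]).round(3).tolist())
s=telemetry.observe();print({k:np.round(v,3).tolist() for k,v in s.items()})
E
```

```text
pics
rig.py
shift.py
scene [[408.3, 0.0, 283.7], [0.0, 408.3, 210.5], [0.0, 0.0, 1.0]] [-0.063, 0.0, 0.0, 0.0, 0.0] [[0.192, 0.981, 0.001, -0.09], [0.735, -0.143, -0.663, -0.391], [-0.65, 0.128, -0.749, 1.569], [0.0, 0.0, 0.0, 1.0]]
top [[410.5, 0.0, 287.3], [0.0, 410.5, 209.7], [0.0, 0.0, 1.0]] [0.026, 0.0, 0.0, 0.0, 0.0] [[0.022, -1.0, 0.022, -0.022], [-0.982, -0.026, -0.186, 0.555], [0.187, -0.018, -0.982, 1.04], [0.0, 0.0, 0.0, 1.0]]
{'clock': 0.1, 'joint_pos': [-1.203, 0.334, 0.04, 1.466, -0.013, 1.343, -0.059], 'joint_vel': [-0.002, -0.002, 0.001, -0.002, -0.001, 0.001, 0.001], 'tau': [0.005, -66.002, 1.371, -40.647, 0.017, 0.009, 0.0], 'tcp_pos': [0.292, 0.58, 0.242], 'eef_rot': [-0.0, 0.231, 0.973, -0.001], 'force': [-0.452, 0.172, -0.191], 'moment': [-0.014, -0.007, -0.019], 'gripper_force': 0.0, 'opening': 0.085}
```

View pics/top0.png

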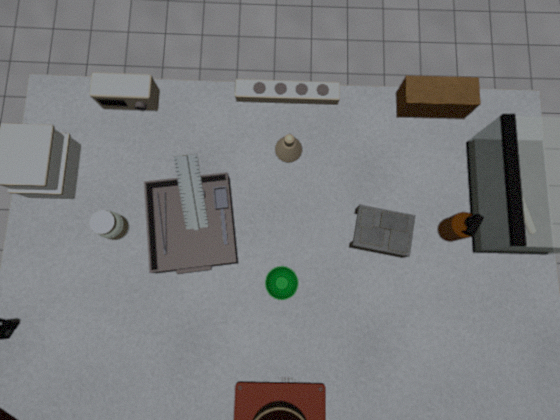

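View pics/scene0.png

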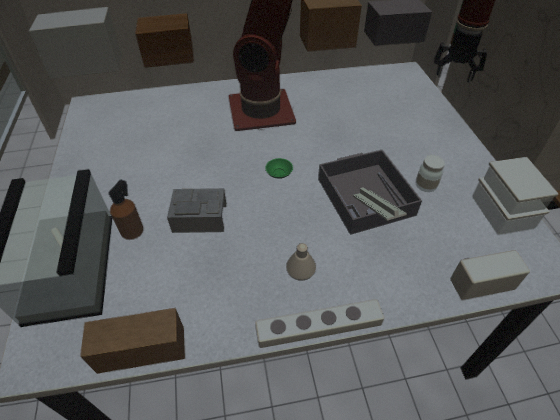

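The top view shows the tray around (190,225), with the rule running from (200,228) up to (187,155). The hide is near (384,230), the dish at (282,283), the jar at (108,225), the mister at (455,227) and the emitter at (289,148). I'll enlarge the tray and hide next.

```bash
python3 - <<'E'
import cv2,numpy as np
def crop(n,x,y,w,h,s):
    f=np.load(n+".npz")["frame"][y:y+h,x:x+w]
    f=cv2.convertScaleAbs(f,alpha=1.6,beta=10)
    f=cv2.resize(f,None,fx=s,fy=s,interpolation=cv2.INTER_CUBIC)
    for i in range(0,w,10):
        cv2.line(f,(i*s,0),(i*s,6),(0,0,255),1)
        if (x+i)%20==0: cv2.putText(f,str(x+i),(i*s,16),0,.35,(0,0,255))
    for i in range(0,h,10):
        cv2.line(f,(0,i*s),(6,i*s),(0,0,255),1)
        if (y+i)%20==0: cv2.putText(f,str(y+i),(6,i*s+4),0,.35,(0,0,255))
    return f
a=crop("top",140,140,100,140,4); b=crop("top",340,190,100,70,4)
c=crop("scene",160,180,80,60,5)
cv2.imwrite("pics/c1.png",np.hstack([a[:560],np.vstack([b,cv2.resize(c,(400,300))[:280]])]))
cv2.imwrite("pics/c2.png",crop("scene",310,140,120,95,6))
E
```

```text
(no output)
```

View pics/c1.png

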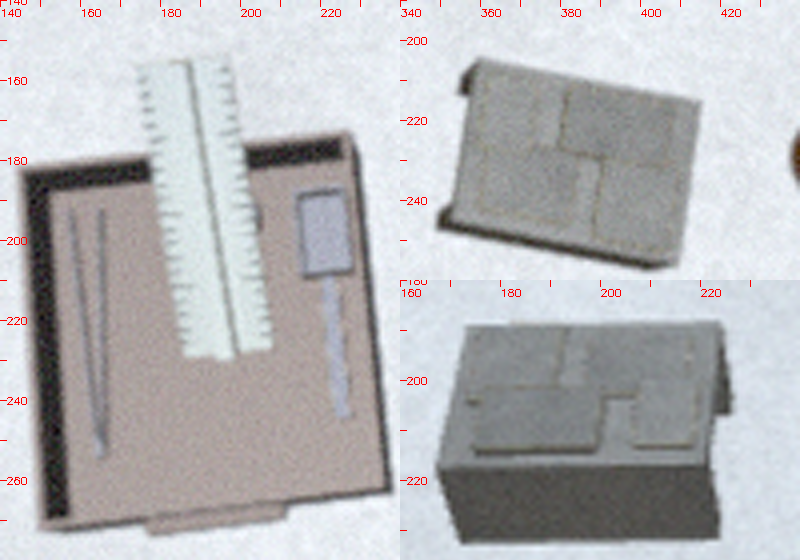

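View pics/c2.png

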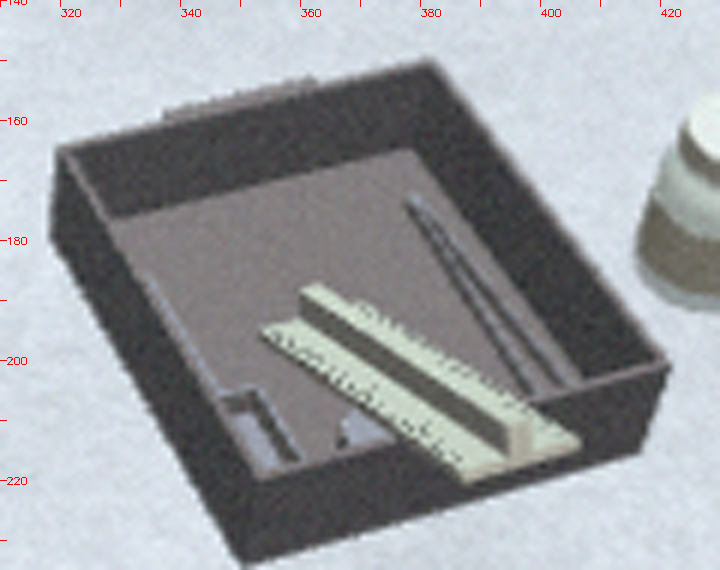

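Crop readings for the rule, top view: low-end corners at (186,229) and (208,227), high-end at (174,156.5) and (197.5,153.5). Tray rim corners are at (145,182.5), (228,173), (237,263) and (150.5,272.5). Hide roof corners are at (359.5,204), (415.5,215) and (353,245). The tin sits under the rule, and the tong and scoop are clear to either side. Next I fit the poses.

```bash
cat > fit.py <<'E'
import cv2,numpy as np
from scipy.optimize import least_squares
from scipy.spatial.transform import Rotation as R
C={n:dict(np.load(n+".npz")) for n in("top","scene")}
def proj(n,P):
    c=C[n];T=c["camera_from_world"]
    return cv2.projectPoints(np.array(P,float).reshape(-1,1,3),cv2.Rodrigues(T[:3,:3])[0],T[:3,3],c["intrinsics"],c["dist"])[0].reshape(-1,2)
def back(n,px,z):
    c=C[n];T=c["camera_from_world"]
    p=cv2.undistortPoints(np.array(px,float).reshape(-1,1,2),c["intrinsics"],c["dist"]).reshape(-1,2)
    d=np.c_[p,np.ones(len(p))]@T[:3,:3]; o=-T[:3,:3].T@T[:3,3]
    return o+d*((z-o[2])/d[:,2])[:,None]
def fit(pts,pose,x0):
    f=lambda x:np.concatenate([(proj(n,pose(x,np.array(L)[None]))-np.array(p)).ravel() for n,L,p in pts])
    r=least_squares(f,x0,loss="soft_l1");return r.x,r.fun.reshape(-1,2).round(1)
def flat(x,L): return R.from_euler("z",x[2]).apply(L)+[x[0],x[1],0]
E
cat > a.py <<'E'
from fit import *
np.set_printoptions(suppress=True,precision=4)
t,s="top","scene"
hp=[(t,(.055,.075,.067),(359.5,204.3)),(t,(.055,-.075,.067),(415.5,215)),(t,(-.055,.075,.067),(353,245)),(t,(-.055,.075,0),(349.5,247)),(t,(-.055,-.075,.0),(409,257)),
(s,(-.055,-.075,.067),(174,189)),(s,(-.055,.075,.067),(223.6,189)),(s,(.055,-.075,.067),(168,217.4)),(s,(.055,.075,.067),(222.4,217.4)),(s,(.055,-.075,0),(173,232.4)),(s,(.055,.075,0),(223.6,231.6))]
print("hide",*fit(hp,flat,[.55,-.2,-.2]))
tp=[(t,(.12,.11,.065),(145,182.5)),(t,(.12,-.11,.065),(228,173.2)),(t,(-.12,-.11,.065),(237,263)),(t,(-.12,.11,.065),(150.5,272.5)),
(s,(-.12,-.11,.065),(319.7,164.5)),(s,(-.12,.11,.065),(382,150)),(s,(.12,.11,.065),(421.7,200.8)),(s,(.12,-.11,.065),(353,220))]
print("tray",*fit(tp,flat,[.55,.25,.1]))
rp=[(t,(-.1,.03,.006),(186,229.3)),(t,(-.1,-.03,.006),(207.8,227)),(t,(.1,.03,.006),(174,156.5)),(t,(.1,-.03,.006),(197.5,153.3)),
(s,(-.1,-.03,.003),(353.7,195.5)),(s,(.1,-.03,.003),(388,220.3)),(s,(.1,.03,.003),(406.7,213.8)),
(s,(-.1,-.006,.022),(360.5,188.3)),(s,(-.1,.006,.022),(363.7,187.2)),(s,(.1,-.006,.022),(394.7,212)),(s,(.1,.006,.022),(398.3,210.7))]
def rule(x,L):
    q=R.from_euler("zy",[x[2],-x[3]]);return q.apply(L+[.1,0,0])+[x[0],x[1],.005]
x,r=fit(rp,rule,[.5,.25,.1,.45]); print("rule low end",x,r,"centre",rule(x,np.zeros((1,3))))
for n,p in dict(dish=(282,284),jar=(111,230),mister=(452,228),emit=(288,152)).items(): print(n,back(t,[p],0.02)[0])
print("cam",[-C[n]["camera_from_world"][:3,:3].T@C[n]["camera_from_world"][:3,3] for n in(t,s)])
E
python3 a.py
```

```text
hide [ 0.5078 -0.2618 -0.1544] [[-0.9 -0.7]
 [-0.6 -1.3]
 [-0.5 -0.5]
 [-1.3  0. ]
 [-6.8 -0.2]
 [-2.  -0.3]
 [-0.4 -1.7]
 [-1.8 -0.2]
 [-1.6 -1.7]
 [-1.8 -0. ]
 [-0.2 -0.7]]
tray [0.5175 0.245  0.1425] [[-0.9 -1.8]
 [-0.4 -1.6]
 [-0.6 -1.5]
 [-1.1 -0.4]
 [-1.9 -1.2]
 [-1.3 -1.5]
 [-1.2 -1. ]
 [-1.8 -1. ]]
rule low end [0.51   0.2377 0.1334 0.4228] [[-0.7 -0.8]
 [-0.6 -0.8]
 [-1.1 -1.2]
 [-1.8 -0.4]
 [-1.2 -1.3]
 [-1.6 -0.4]
 [-0.7  1.7]
 [-1.  -1.2]
 [-0.7 -0.8]
 [-0.1 -0.3]
 [ 0.2  0.1]] centre [[0.6004 0.251  0.0457]]
dish [0.3607 0.0005 0.02  ]
jar [0.4935 0.4617 0.02  ]
mister [ 0.5223 -0.4603  0.02  ]
emit [ 0.7267 -0.0075  0.02  ]
cam [array([0.3512, 0.0112, 1.1257]), array([ 1.325 , -0.1675,  0.9158])]
```

```bash
sed -i 's/-np.array(p)).ravel/-np.array(p)+0.9).ravel/; ' fit.py
sed -i 's/,(t,(-.055,-.075,.0),(409,257))//; s/\[x\[2\],-x\[3\]\]/[x[2],-np.radians(26)]/; s/\[.5,.25,.1,.45\]/[.5,.25,.1]/' a.py; python3 a.py | grep -E "hide|tray|rule|centre"
cat > go.py <<'E'
# usage: go.py x y z tool-y-angle(deg) tilt(deg, tool leaning in direction toolx): prints step in tool axes
import sys,numpy as np
from scipy.spatial.transform import Rotation as R
from rig import arm, telemetry, read_camera
x,y,z,a,t=map(float,sys.argv[1:6])
a=np.radians(a);t=np.radians(t)
Y=np.array([np.cos(a),np.sin(a),0]);h=np.array([Y[1],-Y[0],0]) # h: horizontal, heading of the rule (+x) when Y=rule y
Z=np.array([0,0,-np.cos(t)])+h*np.sin(t)
G=R.from_matrix(np.c_[np.cross(Y,Z),Y,Z])
s=telemetry.observe();q=s["eef_rot"];S=R.from_quat([q[1],q[2],q[3],q[0]])
d=S.inv().apply(np.array([x,y,z])-s["tcp_pos"]);r=(S.inv()*G).as_rotvec()
print("d",d.round(4),"r",r.round(3),"rows",round(max(np.linalg.norm(d)/.0417,np.linalg.norm(r)/.125),2),"j",np.round(s["joint_pos"],2),"F",np.round(s["force"],1))
E
python3 go.py 0.53 0.24 0.16 97.6 26
```

```text
hide [ 0.5077 -0.2608 -0.1698] [[-0.  -0.1]
tray [0.5173 0.246  0.1425] [[-0.4 -0.9]
rule low end [0.5115 0.2379 0.1215] [[ 0.2 -0.5]
 [ 0.6 -0.6]] centre [[0.6007 0.25   0.0485]]
d [-0.3653 -0.1966  0.0818] r [-0.137 -0.44  -0.589] rows 10.14 j [-1.2   0.33  0.04  1.47 -0.01  1.34 -0.06] F [-0.5  0.2 -0.2]
```

```bash
python3 go.py 0.548 0.2435 0.167 97 26; python3 shift.py '-.037 -.018 .002 -.014 -.044 -.059;-.074 -.036 .004 -.028 -.088 -.118;-.111 -.054 .006 -.042 -.132 -.177;-.148 -.072 .008 -.056 -.176 -.236;-.185 -.09 .01 -.07 -.22 -.29' 0.06; python3 go.py 0.548 0.2435 0.167 97 26
```

```text
d [-0.3798 -0.1854  0.0748] r [-0.135 -0.441 -0.578] rows 10.29 j [-1.2   0.33  0.04  1.47 -0.01  1.34 -0.06] F [-0.5  0.2 -0.2]
clock: 0.52
tcp_pos: [0.418, 0.4151, 0.2319]
eef_rot: [0.115, 0.085, 0.99, 0.008]
force: [0.4, 0.6, -0.7]
opening: 0.0599
gripper_force: 0.0
d [-0.1392 -0.1497  0.0936] r [-0.064 -0.218 -0.286] rows 5.39 j [-1.07  0.11  0.1   1.78  0.2   1.13  0.36] F [ 0.4  0.6 -0.7]
```

```bash
python3 shift.py '-.026 -.028 .017 -.013 -.044 -.057;-.052 -.056 .034 -.026 -.088 -.114;-.078 -.084 .051 -.039 -.132 -.171;-.104 -.112 .068 -.052 -.176 -.228;-.125 -.135 .084 -.064 -.218 -.286'; python3 shift.py '0 0 0 0 0 0;0 0 0 0 0 0';  python3 go.py 0.548 0.2435 0.157 97 26
```

```text
clock: 0.93
tcp_pos: [0.5341, 0.2592, 0.1732]
eef_rot: [0.225, -0.059, 0.973, 0.014]
force: [1.6, 0.5, -1.0]
opening: 0.0597
gripper_force: 0.0
clock: 1.1
tcp_pos: [0.5331, 0.259, 0.1724]
eef_rot: [0.223, -0.056, 0.973, 0.013]
force: [-0.0, 1.2, 0.9]
opening: 0.0599
gripper_force: 0.0
d [-0.005  -0.0171  0.0195] r [-0.003 -0.004 -0.007] rows 0.63 j [-0.89  0.01  0.23  2.07  0.35  0.7   0.8 ] F [-0.   1.2  0.9]
```

```bash
python3 shift.py '-.005 -.017 .02 0 -.004 -.007;-.005 -.017 .05 0 -.004 -.007;-.005 -.017 .08 0 -.004 -.007;-.005 -.017 .08 0 -.004 -.007' 0.045;  python3 go.py 0.5916 0.2489 0.0674 97 26
python3 - <<'E'
from rig import arm, telemetry, read_camera
import cv2,numpy as np
o=[]
for n,(x,y,w,h) in dict(top=(140,140,100,140),scene=(310,130,110,110)).items():
    f=read_camera(n)["frame"][y:y+h,x:x+w]
    o.append(cv2.resize(cv2.convertScaleAbs(f,alpha=1.6,beta=10),(400,400*h//w if n=="scene" else 560),interpolation=cv2.INTER_CUBIC))
o=[cv2.copyMakeBorder(i,0,560-i.shape[0],0,0,0) for i in o]
cv2.imwrite("pics/g1.png",np.hstack(o))
E
```

```text
clock: 1.43
tcp_pos: [0.5733, 0.2496, 0.0989]
eef_rot: [0.223, -0.062, 0.973, 0.012]
force: [-1.4, -0.3, -0.5]
opening: 0.0449
gripper_force: 0.0
d [-0.0026 -0.0028  0.0362] r [-0.003 -0.003  0.005] rows 0.87 j [-0.85  0.17  0.27  2.08  0.32  0.52  0.86] F [-1.4 -0.3 -0.5]
```

View pics/g1.png

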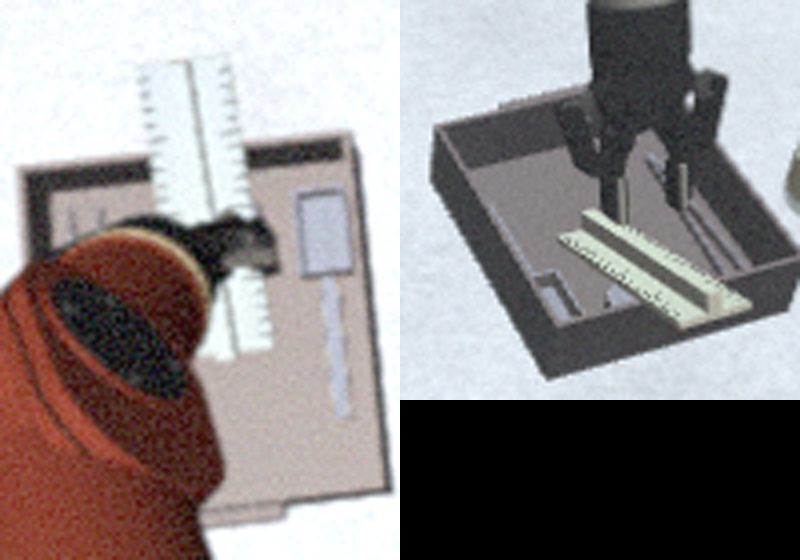

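The fingers straddle the rib in the scene crop, with tips at about (618,222) and (685,208) and the rib's low end at (588,215). Next I descend.

```bash
python3 shift.py '-.0026 -.003 .012 0 0 0;-.0026 -.003 .022 0 0 0;-.0026 -.003 .030 0 0 0;-.0026 -.003 .035 0 0 0;-.0026 -.003 .035 0 0 0';  python3 go.py 0.5916 0.2489 0.0674 97 26
```

```text
clock: 1.95
tcp_pos: [0.5921, 0.2492, 0.073]
eef_rot: [0.225, -0.061, 0.972, 0.013]
force: [-1.1, 0.4, -0.1]
opening: 0.0452
gripper_force: 0.0
d [ 0.003  -0.0002  0.0048] r [-0.     0.002  0.004] rows 0.14 j [-0.82  0.24  0.27  2.06  0.29  0.45  0.89] F [-1.1  0.4 -0.1]
```

```bash
python3 shift.py '.003 0 .002 0 0 0;.003 0 .004 0 0 0;.003 0 .004 0 0 0';  python3 go.py 0.5916 0.2489 0.0674 97 26; python3 shift.py '0 0 0 0 0 0;0 0 0 0 0 0;0 0 0 0 0 0;0 0 0 0 0 0;0 0 0 0 0 0' 0.0; python3 shift.py '0 0 0 0 0 0;0 0 0 0 0 0'; python3 go.py 0.5916 0.2489 0.0674 97 26
```

```text
clock: 2.2
tcp_pos: [0.5912, 0.2489, 0.0686]
eef_rot: [0.226, -0.061, 0.972, 0.014]
force: [-0.3, 0.1, -0.3]
opening: 0.045
gripper_force: 0.0
d [ 0.0002 -0.0001  0.0012] r [0.    0.002 0.004] rows 0.04 j [-0.82  0.25  0.28  2.07  0.3   0.44  0.88] F [-0.3  0.1 -0.3]
clock: 2.62
tcp_pos: [0.5915, 0.2489, 0.0691]
eef_rot: [0.226, -0.061, 0.972, 0.014]
force: [-3.2, -1.0, 5.1]
opening: 0.0102
gripper_force: 60.6
clock: 2.78
tcp_pos: [0.5915, 0.2489, 0.0691]
eef_rot: [0.226, -0.061, 0.972, 0.014]
force: [-3.9, -2.3, 6.6]
opening: 0.0103
gripper_force: 60.7
d [ 0.0007 -0.      0.0015] r [0.    0.003 0.004] rows 0.04 j [-0.82  0.25  0.28  2.07  0.3   0.44  0.88] F [-3.9 -2.3  6.6]
```

```bash
python3 shift.py '0 0 0 0 0 0;0 0 -.003 0 0 0;0 0 -.003 0 0 0' 0.025; python3 shift.py '0 0 0 0 0 0;0 0 0 0 0 0;0 0 0 0 0 0;0 0 0 0 0 0' 0.0; python3 go.py 0.5916 0.2489 0.0674 97 26
```

```text
clock: 3.03
tcp_pos: [0.5901, 0.2487, 0.0717]
eef_rot: [0.226, -0.061, 0.972, 0.014]
force: [0.4, 0.3, -0.4]
opening: 0.0249
gripper_force: 0.0
clock: 3.37
tcp_pos: [0.5902, 0.2488, 0.0716]
eef_rot: [0.226, -0.061, 0.972, 0.014]
force: [-3.5, -1.3, 5.3]
opening: 0.01
gripper_force: 59.6
d [ 0.0006 -0.      0.0044] r [0.    0.003 0.004] rows 0.11 j [-0.82  0.24  0.28  2.07  0.3   0.44  0.88] F [-3.5 -1.3  5.3]
```

```bash
python3 shift.py '-.004 0 -.009 0 0 0;-.013 0 -.027 0 0 0;-.026 0 -.054 0 0 0;-.042 0 -.085 0 0 0;-.053 0 -.108 0 0 0'; python3 shift.py '0 0 0 0 0 0'
python3 - <<'E'
from rig import arm, telemetry, read_camera
import cv2,numpy as np
o=[]
for n,(x,y,w,h) in dict(top=(130,120,140,160),scene=(310,90,140,160)).items():
    c=read_camera(n);f=c["frame"][y:y+h,x:x+w]
    o.append(cv2.resize(cv2.convertScaleAbs(f,alpha=1.6,beta=10),(400,457),interpolation=cv2.INTER_CUBIC))
cv2.imwrite("pics/l1.png",np.hstack(o))
print(telemetry.observe()["moment"])
E
python3 go.py 0.50 0.15 0.18 40 0
```

```text
clock: 3.78
tcp_pos: [0.5903, 0.2488, 0.1946]
eef_rot: [0.226, -0.061, 0.972, 0.014]
force: [0.8, 0.4, -0.6]
opening: 0.0098
gripper_force: 58.7
clock: 3.87
tcp_pos: [0.5927, 0.2501, 0.1988]
eef_rot: [0.229, -0.061, 0.971, 0.016]
force: [0.9, 0.5, -1.5]
opening: 0.0096
gripper_force: 58.8
[-0.09892714  0.70442547  0.00386318]
d [ 0.0972 -0.0869 -0.0335] r [0.228 0.419 0.98 ] rows 8.72 j [-0.82  0.08  0.26  1.96  0.26  0.71  0.96] F [-0.5 -0.6 -2.4]
```

View pics/l1.png

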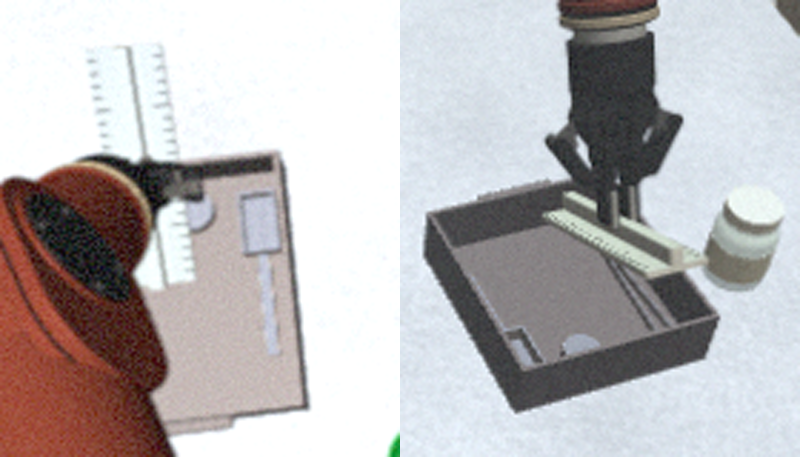

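The rule is held by the rib near its middle. The tin, tong and scoop remain in the tray. Next I measure the rule's pose in the hand.

```bash
cat > hand.py <<'E'
from fit import *
np.set_printoptions(suppress=True,precision=4)
from rig import arm, telemetry, read_camera
t,s="top","scene"
o=telemetry.observe();q=o["eef_rot"];S=R.from_quat([q[1],q[2],q[3],q[0]]);P=np.array(o["tcp_pos"]);print(P)
rp=[(t,(.1,.03,.006),(160.5,136.5)),(t,(.1,-.03,.006),(186.7,134.7)),(t,(-.1,-.03,.006),(197.6,218)),
(s,(-.1,-.03,.003),(360,165.6)),(s,(.1,-.03,.003),(396.8,187)),(s,(.1,.03,.003),(416.8,181.7)),(s,(-.1,-.00,.022),(367.8,158.3)),(s,(.1,.0,.022),(409,177.5))]
B=R.from_euler("x",180,degrees=True)
def pose(x,L): # rule in tool: rule x = -tool x? (tool x=YxZ=-h..)
    return S.apply(R.from_matrix(np.diag([-1.,1,-1])).apply(R.from_euler("zy",[x[3],x[4]]).apply(L))+[x[0],x[1],x[2]])+P
x,r=fit(rp,pose,[0,0,.018,0,0]);print(x,r)
E
python3 hand.py
```

```text
[0.5903 0.249  0.1929]
[-0.0039  0.0004  0.0231 -0.0034  0.0093] [[-0.1  0.4]
 [ 0.1 -0. ]
 [ 1.1 -0.1]
 [ 0.1  0.4]
 [-0.   0.2]
 [ 1.6  0.2]
 [ 1.5 -0.8]
 [-1.4 -0.3]]
```

```bash
python3 go.py 0.56 0.12 0.19 63 0;python3 go.py 0.395 -0.238 0.12 -9.45 0
```

```text
d [ 0.0427 -0.1242 -0.0178] r [0.136 0.444 0.586] rows 5.98 j [-0.82  0.08  0.26  1.96  0.26  0.71  0.96] F [-0.5 -0.6 -2.4]
d [ 0.2606 -0.4588 -0.0471] r [0.425 0.317 1.824] rows 15.2 j [-0.82  0.08  0.26  1.96  0.26  0.71  0.96] F [-0.5 -0.6 -2.4]
```

```bash
python3 shift.py '.008 -.022 -.003 .022 .073 .096;.016 -.044 -.006 .044 .146 .192;.023 -.066 -.009 .066 .219 .288;.03 -.088 -.012 .088 .292 .384;.037 -.11 -.015 .11 .365 .48'; python3 go.py 0.395 -0.238 0.12 -9.45 0
```

```text
clock: 4.38
tcp_pos: [0.563, 0.1342, 0.1876]
eef_rot: [0.038, 0.183, 0.982, 0.002]
force: [1.1, -0.8, -1.9]
opening: 0.0096
gripper_force: 58.7
d [ 0.0275 -0.4089  0.0584] r [0.065 0.05  1.367] rows 10.96 j [-0.67  0.18  0.38  1.79 -0.04  1.12  0.92] F [ 1.1 -0.8 -1.9]
```

```bash
python3 shift.py '.002 -.034 .003 .006 .005 .115;.005 -.068 .006 .012 .01 .23;.007 -.102 .009 .018 .015 .345;.01 -.136 .012 .024 .02 .46;.012 -.17 .015 .03 .025 .575'; python3 go.py 0.395 -0.238 0.12 -9.45 0
```

```text
clock: 4.8
tcp_pos: [0.4918, -0.0214, 0.1677]
eef_rot: [0.022, 0.455, 0.89, 0.001]
force: [-0.2, 0.1, -2.9]
opening: 0.0099
gripper_force: 58.8
d [-0.1172 -0.2062  0.0479] r [0.036 0.028 0.79 ] rows 6.33 j [-0.57  0.03  0.52  1.99  0.01  1.09  0.57] F [-0.2  0.1 -2.9]
```

```bash
python3 shift.py '-.018 -.032 .007 .006 .004 .12;-.036 -.064 .014 .012 .008 .24;-.054 -.096 .021 .018 .012 .36;-.072 -.128 .028 .024 .016 .48;-.09 -.16 .035 .03 .02 .6'; python3 go.py 0.395 -0.238 0.12 -9.45 0
```

```text
clock: 5.22
tcp_pos: [0.4172, -0.1887, 0.1329]
eef_rot: [0.005, 0.698, 0.716, -0.001]
force: [0.8, 0.3, -2.3]
opening: 0.0103
gripper_force: 58.8
d [-0.0486 -0.0235  0.0132] r [0.007 0.008 0.19 ] rows 1.52 j [-0.37  0.    0.71  2.09  0.    1.04  0.36] F [ 0.8  0.3 -2.3]
```

```bash
python3 shift.py '-.022 -.01 .006 .003 .004 .09;-.04 -.02 .01 .006 .008 .16;-.0486 -.0235 .0132 .007 .008 .19;-.0486 -.0235 .0132 .007 .008 .19;-.0486 -.0235 .0132 .007 .008 .19'; python3 go.py 0.395 -0.238 0.12 -9.45 0
python3 - <<'E'
from rig import arm, telemetry, read_camera
import cv2,numpy as np
o=[]
for n,(x,y,w,h) in dict(top=(320,190,120,100),scene=(150,110,120,130)).items():
    c=read_camera(n);f=c["frame"][y:y+h,x:x+w]
    o.append(cv2.resize(cv2.convertScaleAbs(f,alpha=1.6,beta=10),(400,400*h//w),interpolation=cv2.INTER_CUBIC))
H=max(i.shape[0] for i in o)
cv2.imwrite("pics/p1.png",np.hstack([cv2.copyMakeBorder(i,0,H-i.shape[0],0,0,0) for i in o]))
E
```

```text
clock: 5.63
tcp_pos: [0.3971, -0.2364, 0.1208]
eef_rot: [0.001, 0.761, 0.649, 0.0]
force: [0.8, -0.1, -1.3]
opening: 0.0096
gripper_force: 58.8
d [-0.0019 -0.0018  0.0008] r [0.001 0.    0.007] rows 0.06 j [-0.31  0.05  0.78  2.09 -0.04  1.02  0.33] F [ 0.8 -0.1 -1.3]
```

View pics/p1.png

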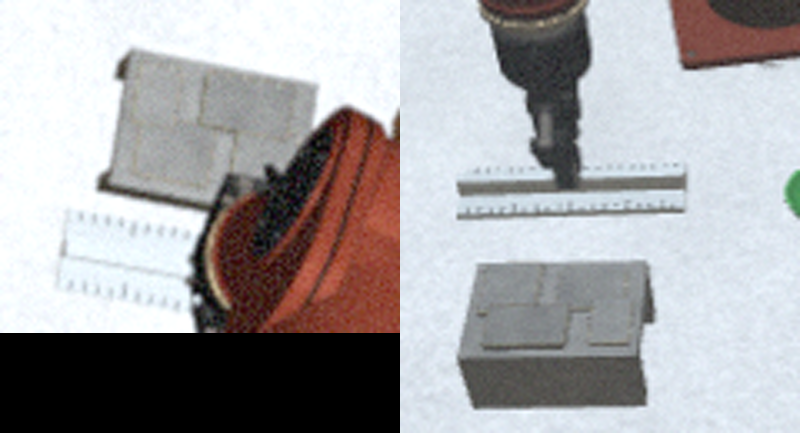

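The rule hangs level in front of the hide and roughly parallel to it. In the scene crop its front edge runs (458,217)–(686,212), and the hide roof edge (458,358)–(645,356). Next I measure both yaws at sub-pixel level.

```bash
cat > edge.py <<'E'
from fit import *
from rig import arm, telemetry, read_camera
def line(n,g,p,q,z,hw=4):
    # subpixel edge: gradient-weighted centroid across rows, per column, robust line, back-projected to height z
    c=np.arange(p[0],q[0]+1);out=[]
    for u in c:
        v=p[1]+(q[1]-p[1])*(u-p[0])/(q[0]-p[0]);r=np.arange(int(round(v))-hw,int(round(v))+hw+1)
        w=np.abs(g[r+1,u]-g[r-1,u]);k=w.argmax();sl=slice(max(k-1,0),k+2)
        out.append((u,(r[sl]*w[sl]).sum()/w[sl].sum()))
    o=np.array(out,np.float32);f=cv2.fitLine(o,cv2.DIST_HUBER,0,.01,.01).ravel()
    P=[(u,f[3]+(u-f[2])*f[1]/f[0]) for u in(p[0],q[0])]
    W=back(n,P,z);d=W[1]-W[0];d=d*np.sign(d[1])
    res=np.abs((o[:,1]-f[3])-(o[:,0]-f[2])*f[1]/f[0]).mean()
    print(n,np.round(P,1).tolist(),"yaw of normal",round(float(np.arctan2(-d[0],d[1])),4),"pts",W.round(4)[:,:2].tolist(),"res",round(float(res),2))
    return W
def gray(n): return cv2.GaussianBlur(cv2.cvtColor(read_camera(n)["frame"],cv2.COLOR_BGR2GRAY).astype(float),(3,1),0)
E
python3 - <<'E'
from edge import *
s=gray("scene");t=gray("top")
print("hide");line("scene",s,(171,217),(219,217),.067);line("scene",s,(176,231.8),(219,231.8),0);line("scene",s,(177,188.8),(221,188.6),.067)
line("top",t,(363,205.5),(411,214),.067);line("top",t,(355,248),(376,251.5),0,3)
print("rule");z=.098;line("scene",s,(171,174.6),(232,173.5),z,3);line("scene",s,(171,164.5),(232,163.5),z+.022,3)
E
python3 go.py 0.395 -0.238 0.12 -9.45 0
```

```text
hide
scene [[171.0, 217.1], [219.0, 216.4]] yaw of normal -0.1726 pts [[0.5525, -0.3314], [0.5752, -0.2012]] res 0.29
scene [[176.0, 232.2], [219.0, 231.7]] yaw of normal -0.174 pts [[0.5525, -0.3308], [0.5739, -0.2089]] res 0.05
scene [[177.0, 188.4], [221.0, 187.9]] yaw of normal -0.1762 pts [[0.4437, -0.3129], [0.4663, -0.1857]] res 0.09
top [[363.0, 204.8], [411.0, 214.2]] yaw of normal -0.1715 pts [[0.5707, -0.2079], [0.5489, -0.3341]] res 0.13
top [[355.0, 248.1], [376.0, 252.3]] yaw of normal -0.1713 pts [[0.4624, -0.1981], [0.4524, -0.2558]] res 0.06
rule
scene [[171.0, 175.6], [232.0, 173.6]] yaw of normal -0.1472 pts [[0.4193, -0.3238], [0.4453, -0.1483]] res 0.1
scene [[171.0, 164.0], [232.0, 164.2]] yaw of normal -0.1996 pts [[0.3941, -0.3192], [0.4294, -0.1445]] res 1.36
d [-0.0026 -0.0027  0.0016] r [0.003 0.    0.008] rows 0.1 j [-0.31  0.04  0.78  2.08 -0.04  1.02  0.33] F [ 0.7 -0.2 -2. ]
```

```bash
python3 shift.py '0 0 .01 0 0 .012;0 0 .03 0 0 .02;0 0 .045 0 0 .02;0 0 .045 0 0 .02;0 0 .045 0 0 .02'; python3 - <<'E'
from edge import *
s=gray("scene"); cv2.imwrite("pics/x.png",s)
z=.053
for L,h in(((-.03),0),(-.006,.022),(.006,.022)):
    y=[-.334,-.147]
    c=np.array([.397,-.236]);X=np.array([.985,-.172]);Y=np.array([.172,.985])
    P=[(*(c-L*X+k*Y),z+h) for k in(-.085,.085)]
    p=proj("scene",P);line("scene",s,(int(p[0][0]),p[0][1]),(int(p[1][0]),p[1][1]),z+h,3)
E
python3 go.py 0.405 -0.239 0.035 -9.9 0
```

```text
clock: 6.25
tcp_pos: [0.3969, -0.2367, 0.0759]
eef_rot: [0.0, 0.768, 0.641, -0.0]
force: [0.8, -0.2, -1.5]
opening: 0.0098
gripper_force: 58.8
scene [[173.0, 186.0], [230.0, 185.0]] yaw of normal -0.1695 pts [[0.4165, -0.3269], [0.4453, -0.1585]] res 0.12
scene [[173.0, 175.0], [230.0, 174.0]] yaw of normal -0.1684 pts [[0.3924, -0.3223], [0.421, -0.1538]] res 0.53
scene [[174.0, 174.2], [230.0, 173.3]] yaw of normal -0.1719 pts [[0.3894, -0.3193], [0.4182, -0.1535]] res 0.99
d [-0.0005  0.0076  0.0417] r [ 0.002  0.001 -0.007] rows 1.02 j [-0.28  0.13  0.78  2.13 -0.12  0.92  0.38] F [-0.7  0.  -1.4][ WARN:0@0.547] global loadsave.cpp:1063 imwrite_ Unsupported depth image for selected encoder is fallbacked to CV_8U.
```

```bash
python3 shift.py '0 .002 .015 0 0 .003;0 .005 .03 0 0 .003;0 .006 .041 0 0 .003;0 .006 .041 0 0 .003'; python3 shift.py '0 0 .004 0 0 0;0 0 .008 0 0 0;0 0 .01 0 0 0;0 0 .01 0 0 0';  python3 go.py 0.405 -0.239 0.023 -9.9 0
```

```text
clock: 6.63
tcp_pos: [0.4034, -0.2378, 0.0349]
eef_rot: [0.001, 0.768, 0.64, 0.0]
force: [0.3, 0.8, -2.1]
opening: 0.0094
gripper_force: 58.8
clock: 6.97
tcp_pos: [0.4037, -0.2382, 0.0258]
eef_rot: [0.001, 0.769, 0.64, 0.001]
force: [-0.4, -0.5, -1.9]
opening: 0.01
gripper_force: 58.9
d [-0.0005  0.0014  0.0028] r [ 0.003  0.    -0.01 ] rows 0.08 j [-0.23  0.26  0.74  2.15 -0.24  0.81  0.48] F [-0.4 -0.5 -1.9]
```

```bash
for k in 1; do python3 shift.py '0 0 .001 0 0 0;0 0 .002 0 0 0;0 0 .002 0 0 0'; done; python3 shift.py '0 0 .001 0 0 0;0 0 .0015 0 0 0;0 0 .0015 0 0 0'
```

```text
clock: 7.22
tcp_pos: [0.4041, -0.2384, 0.0251]
eef_rot: [0.001, 0.769, 0.64, 0.002]
force: [-7.6, 5.4, 23.2]
opening: 0.0101
gripper_force: 62.0
clock: 7.47
tcp_pos: [0.4041, -0.2384, 0.0249]
eef_rot: [0.0, 0.769, 0.639, 0.002]
force: [-16.5, 8.7, 53.1]
opening: 0.0095
gripper_force: 65.6
```

```bash
python3 shift.py '0 0 -.0015 0 0 0;0 0 -.0025 0 0 0;0 0 -.0025 0 0 0'; python3 shift.py '0 0 -.0006 0 0 0;0 0 -.0006 0 0 0';  python3 go.py 0.4247 -0.2423 0.025 -9.9 0
```

```text
clock: 7.72
tcp_pos: [0.4041, -0.2385, 0.0252]
eef_rot: [0.002, 0.769, 0.64, 0.001]
force: [0.8, 0.3, 2.6]
opening: 0.01
gripper_force: 59.4
clock: 7.88
tcp_pos: [0.4038, -0.2383, 0.0253]
eef_rot: [0.001, 0.769, 0.64, 0.001]
force: [1.1, -1.1, 0.5]
opening: 0.0095
gripper_force: 59.2
d [-0.0001  0.0212  0.0004] r [ 0.003  0.001 -0.01 ] rows 0.51 j [-0.23  0.26  0.74  2.15 -0.24  0.81  0.48] F [ 1.1 -1.1  0.5]
```

```bash
python3 shift.py '0 .003 0 0 0 0;0 .006 0 0 0 0;0 .009 0 0 0 0;0 .011 0 0 0 0;0 .011 0 0 0 0'; python3 - <<'E'
from edge import *
t=gray("top");f=read_camera("top")["frame"][190:270,330:430];
cv2.imwrite("pics/q1.png",cv2.resize(cv2.convertScaleAbs(f,alpha=1.4),None,fx=7,fy=7,interpolation=cv2.INTER_CUBIC))
E
python3 go.py 0.4247 -0.2423 0.025 -9.9 0
```

```text
clock: 8.3
tcp_pos: [0.4133, -0.2402, 0.0251]
eef_rot: [-0.0, 0.769, 0.64, 0.0]
force: [-6.0, 1.0, 12.2]
opening: 0.0098
gripper_force: 60.6
d [0.0001 0.0116 0.0001] r [ 0.   -0.   -0.01] rows 0.28 j [-0.22  0.28  0.74  2.13 -0.26  0.82  0.49] F [-7.1  1.1 10.6]
```

View pics/q1.png

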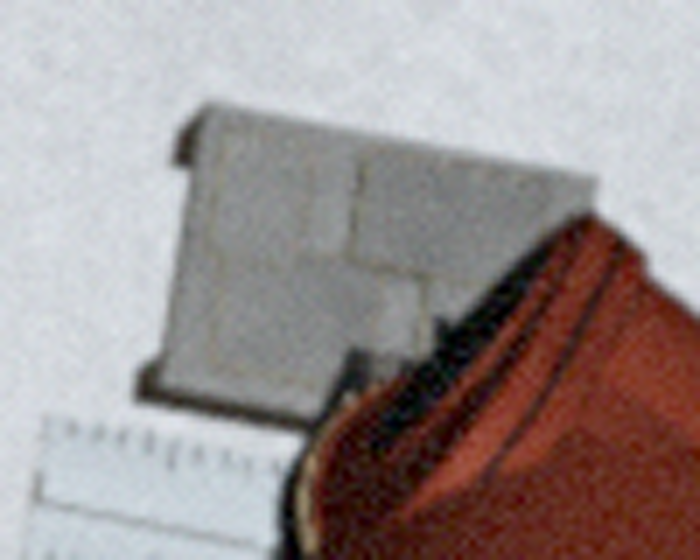

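```bash
python3 - <<'E'
from fit import *
a=back("top",[(336.0,250.0)],.006)[0];b=back("top",[(349.3,246.5)],0)[0]
Y=np.array([.172,.985,0]);X=np.array([.985,-.172,0]);h=np.array([.5077,-.2608,0])
for p in(a,b):print(p.round(4),"hide local",(p-h)@X,(p-h)@Y)
print("tcp local",(np.array([.4133,-.2402,0])-h)@X,(np.array([.4133,-.2402,0])-h)@Y)
E
python3 shift.py '0 0 -.0005 0 0 0;0 0 -.0005 0 0 0'
```

```text
[ 0.4554 -0.1449  0.006 ] hide local -0.07142340215265713 0.10515721447168004
[ 0.4665 -0.1824  0.    ] hide local -0.054045185941044745 0.07011190029011662
tcp local -0.09652720000000004 0.004054199999999973
clock: 8.57
tcp_pos: [0.4142, -0.2402, 0.0255]
eef_rot: [0.001, 0.769, 0.64, 0.001]
force: [-1.3, -0.2, -2.0]
opening: 0.01
gripper_force: 59.0
```

```bash
python3 shift.py '-.003 .002 -.0001 0 0 0;-.006 .004 -.0002 0 0 0;-.008 .006 -.0003 0 0 0;-.008 .007 -.0003 0 0 0;-.008 .007 -.0003 0 0 0'; python3 shift.py '0 .001 0 0 0 0;0 .001 0 0 0 0'; python3 shift.py '0 .001 0 0 0 0;0 .001 0 0 0 0'; python3 go.py 0.4247 -0.2423 0.025 -9.9 0
```

```text
clock: 8.98
tcp_pos: [0.4166, -0.2481, 0.0252]
eef_rot: [-0.002, 0.769, 0.639, -0.0]
force: [-15.1, 6.7, 14.0]
opening: 0.0092
gripper_force: 67.6
clock: 9.15
tcp_pos: [0.4168, -0.2482, 0.0252]
eef_rot: [-0.003, 0.769, 0.639, -0.001]
force: [-19.5, 8.2, 18.8]
opening: 0.0095
gripper_force: 67.9
clock: 9.32
tcp_pos: [0.4173, -0.2484, 0.0252]
eef_rot: [-0.003, 0.769, 0.639, -0.001]
force: [-22.2, 9.9, 22.9]
opening: 0.0097
gripper_force: 68.1
d [0.0074 0.0062 0.0001] r [-0.006 -0.003 -0.011] rows 0.23 j [-0.2   0.3   0.73  2.1  -0.27  0.84  0.51] F [-22.2   9.9  22.9]
```

```bash
python3 shift.py '0 -.003 -.0004 0 0 0;0 -.0045 -.0012 0 0 0;0 -.0045 -.0012 0 0 0'; python3 - <<'E'
from edge import *
s=gray("scene");t=gray("top")
print("hide");line("scene",s,(171,217),(219,217),.067);line("scene",s,(176,231.8),(219,231.8),0);line("scene",s,(177,188.8),(200,188.6),.067)
line("top",t,(363,205.5),(411,214),.067)
f=read_camera("scene")["frame"][130:240,150:270]
a=cv2.resize(cv2.convertScaleAbs(f,alpha=1.6),(480,440),interpolation=cv2.INTER_CUBIC)
f=read_camera("top")["frame"][205:270,325:375]
b=cv2.resize(cv2.convertScaleAbs(f,alpha=1.3),(300,390),interpolation=cv2.INTER_CUBIC)
cv2.imwrite("pics/q2.png",np.hstack([a,cv2.copyMakeBorder(b,0,50,0,0,0)]))
E
```

```text
clock: 9.57
tcp_pos: [0.4174, -0.249, 0.0272]
eef_rot: [0.001, 0.769, 0.64, 0.001]
force: [-0.2, 0.0, -2.3]
opening: 0.01
gripper_force: 66.5
hide
scene [[171.0, 218.1], [219.0, 217.3]] yaw of normal -0.1704 pts [[0.5563, -0.3315], [0.5787, -0.2015]] res 0.25
scene [[176.0, 233.2], [219.0, 232.6]] yaw of normal -0.1731 pts [[0.5562, -0.3309], [0.5774, -0.2092]] res 0.05
scene [[177.0, 189.6], [200.0, 189.0]] yaw of normal -0.1568 pts [[0.4484, -0.313], [0.4589, -0.2465]] res 0.45
top [[363.0, 203.4], [411.0, 212.9]] yaw of normal -0.1731 pts [[0.5744, -0.2079], [0.5523, -0.3343]] res 0.14
```

View pics/q2.png

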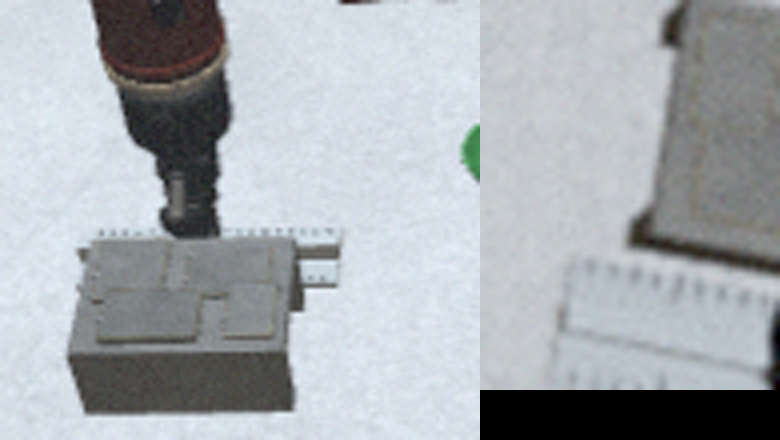

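The scene view shows the hide nudged about 3.7 mm in +x. About 10 mm of gap is left to the rule, with the rule edge at (700,280) and the wall foot at (700,255). So the gripper hit the hide, not the rule. I'll lay the rule down here and release it, then regrip near its +y end, leaning outward so the gripper clears the hide.

```bash
python3 shift.py '0 -.003 0 0 0 0;0 -.004 .001 0 0 0;0 -.004 .0018 0 0 0;0 -.004 .0018 0 0 0'; python3 shift.py '0 0 .0004 0 0 0;0 0 .0004 0 0 0'
```

```text
clock: 10.1
tcp_pos: [0.4132, -0.2482, 0.0253]
eef_rot: [0.001, 0.769, 0.64, 0.001]
force: [-0.4, -0.4, -0.7]
opening: 0.0096
gripper_force: 66.7
clock: 10.27
tcp_pos: [0.4133, -0.2482, 0.0252]
eef_rot: [0.001, 0.769, 0.64, 0.001]
force: [-3.4, 1.1, 4.9]
opening: 0.0096
gripper_force: 67.3
```

```bash
python3 shift.py '0 0 0 0 0 0;0 0 0 0 0 0;0 0 0 0 0 0' 0.022; python3 shift.py '0 0 -.01 0 0 0;0 0 -.04 0 0 0;0 0 -.08 0 0 0;0 0 -.115 0 0 0;0 0 -.135 0 0 0'; python3 go.py .6259 -.2814 .15 -9.9 0; python3 - <<'E'
from edge import *
s=gray("scene")
line("scene",s,(176,233.2),(219,232.6),0)
E
```

```text
clock: 10.52
tcp_pos: [0.4125, -0.248, 0.0248]
eef_rot: [0.0, 0.769, 0.64, 0.0]
force: [-5.0, 2.3, 3.6]
opening: 0.0218
gripper_force: 0.0
clock: 10.93
tcp_pos: [0.4143, -0.2494, 0.1644]
eef_rot: [0.003, 0.769, 0.639, 0.002]
force: [1.6, -0.5, 0.0]
opening: 0.0219
gripper_force: 0.0
d [0.0073 0.2138 0.016 ] r [ 0.008  0.001 -0.011] rows 5.14 j [-0.33  0.03  0.8   2.   -0.03  1.12  0.31] F [ 1.6 -0.5  0. ]
scene [[176.0, 233.3], [219.0, 232.8]] yaw of normal -0.1757 pts [[0.5564, -0.3309], [0.578, -0.2093]] res 0.04
```

```bash
python3 shift.py '.001 .03 0 0 0 0;.003 .07 0 0 0 0;.004 .11 0 0 0 0;.006 .15 0 0 0 0;.007 .19 0 0 0 0' 0; python3 shift.py '0 .015 .02 0 0 0;0 .028 .05 0 0 0;0 .028 .08 0 0 0;0 .028 .11 0 0 0;0 .028 .125 0 0 0'; python3 shift.py '0 0 0 0 0 0'; python3 go.py .6052 -.2778 .035 -9.9 0
```

```text
clock: 11.4
tcp_pos: [0.6036, -0.2752, 0.1606]
eef_rot: [0.001, 0.768, 0.64, 0.001]
force: [0.5, 0.3, 1.1]
opening: 0.0001
gripper_force: 0.0
clock: 11.82
tcp_pos: [0.6277, -0.28, 0.0319]
eef_rot: [-0.0, 0.769, 0.64, -0.0]
force: [-1.1, 0.6, -0.2]
opening: 0.0002
gripper_force: 0.0
clock: 11.9
tcp_pos: [0.6271, -0.2797, 0.0321]
eef_rot: [-0.001, 0.769, 0.64, -0.001]
force: [-0.9, 0.5, -0.2]
opening: 0.0003
gripper_force: 0.0
d [-0.0021 -0.0219 -0.0029] r [-0.003 -0.    -0.01 ] rows 0.53 j [-0.11  0.67  0.67  1.59 -0.46  1.04  0.5 ] F [-0.9  0.5 -0.2]
```

```bash
python3 shift.py '0 -.006 0 0 0 0;0 -.012 0 0 0 0;0 -.016 0 0 0 0;0 -.016 0 0 0 0'|sed -n 2p\;4p; for i in 1 ; do python3 shift.py '0 -.002 0 0 0 0;0 -.002 0 0 0 0'|sed -n 2p\;4p; python3 shift.py '0 -.001 0 0 0 0;0 -.002 0 0 0 0'|sed -n 2p\;4p;python3 shift.py '0 -.001 0 0 0 0;0 -.001 0 0 0 0'|sed -n 2p\;4p; done
```

```text
tcp_pos: [0.6131, -0.2784, 0.0376]
force: [-0.1, -0.2, -0.4]
tcp_pos: [0.6115, -0.2776, 0.0365]
force: [0.3, 0.6, 0.6]
tcp_pos: [0.6095, -0.2772, 0.0358]
force: [0.5, -0.1, -0.3]
tcp_pos: [0.6082, -0.2771, 0.0354]
force: [-0.7, 0.8, -0.5]
```

```bash
for i in 1; do python3 shift.py '0 -.001 0 0 0 0;0 -.002 0 0 0 0'|sed -n 2p\;4p; python3 shift.py '0 -.001 0 0 0 0;0 -.0015 0 0 0 0'|sed -n 2p\;4p;python3 shift.py '0 -.001 0 0 0 0;0 -.0015 0 0 0 0'|sed -n 2p\;4p; done; python3 - <<'E'
from edge import *
s=gray("scene");cv2.imwrite("pics/h.png",s)
for a,b in ((176,188),(207,219),(176,219)): line("scene",s,(a,233),(b,232.8),0)
E
```

```text
tcp_pos: [0.6064, -0.2767, 0.0355]
force: [1.0, 0.8, -0.2]
tcp_pos: [0.6047, -0.2765, 0.0355]
force: [-0.5, 0.3, -1.2]
tcp_pos: [0.6033, -0.2761, 0.0355]
force: [-0.0, 0.2, 0.5]
scene [[176.0, 232.9], [188.0, 237.4]] yaw of normal -0.5975 pts [[0.5552, -0.3309], [0.578, -0.2975]] res 0.67
scene [[207.0, 233.0], [219.0, 232.7]] yaw of normal -0.1578 pts [[0.5724, -0.2432], [0.5777, -0.2093]] res 0.03
scene [[176.0, 234.1], [219.0, 232.5]] yaw of normal -0.1419 pts [[0.5595, -0.331], [0.5769, -0.2092]] res 1.02[ WARN:0@0.393] global loadsave.cpp:1063 imwrite_ Unsupported depth image for selected encoder is fallbacked to CV_8U.
```

```bash
for i in 1; do python3 shift.py '0 -.002 0 0 0 0;0 -.003 0 0 0 0'|sed -n 2p\;4p; python3 shift.py '0 -.002 0 0 0 0;0 -.003 0 0 0 0'|sed -n 2p\;4p;python3 shift.py '0 -.001 0 0 0 0;0 -.002 0 0 0 0'|sed -n 2p\;4p; python3 shift.py '0 -.001 0 0 0 0;0 -.002 0 0 0 0'|sed -n 2p\;4p; done; python3 - <<'E'
from edge import *
s=gray("scene")
for a,b in ((207,219),): line("scene",s,(a,233),(b,232.8),0)
E
```

```text
tcp_pos: [0.6003, -0.2756, 0.0355]
force: [-0.4, 0.4, 0.3]
tcp_pos: [0.5973, -0.2751, 0.0355]
force: [-0.8, 0.3, -0.2]
tcp_pos: [0.5955, -0.2747, 0.0356]
force: [-1.0, -0.4, -0.8]
tcp_pos: [0.5936, -0.2743, 0.0355]
force: [0.2, -0.3, -0.2]
scene [[207.0, 233.0], [219.0, 232.7]] yaw of normal -0.1583 pts [[0.5723, -0.2432], [0.5777, -0.2093]] res 0.04
```

```bash
for i in 1; do python3 shift.py '0 -.002 0 0 0 0;0 -.004 0 0 0 0'|sed -n 2p\;4p; python3 shift.py '0 -.002 0 0 0 0;0 -.003 0 0 0 0'|sed -n 2p\;4p;python3 shift.py '0 -.001 0 0 0 0;0 -.002 0 0 0 0'|sed -n 2p\;4p; done
```

```text
tcp_pos: [0.5896, -0.2736, 0.0355]
force: [0.4, 0.6, -0.3]
tcp_pos: [0.5876, -0.2733, 0.0362]
force: [5.3, -1.2, 1.9]
tcp_pos: [0.5866, -0.273, 0.0366]
force: [7.5, -1.2, 3.1]
```

```bash
for i in 1; do python3 shift.py '0 -.001 0 0 0 0;0 -.0015 0 0 0 0'|sed -n 2p\;4p; python3 shift.py '0 -.001 0 0 0 0;0 -.0015 0 0 0 0'|sed -n 2p\;4p;python3 - <<'E'
from edge import *
s=gray("scene")
for a,b in ((207,219),): line("scene",s,(a,233),(b,232.8),0)
E
done
```

```text
tcp_pos: [0.5859, -0.2729, 0.037]
force: [9.3, -1.9, 3.5]
tcp_pos: [0.5852, -0.2727, 0.0374]
force: [11.0, -2.1, 3.8]
scene [[207.0, 233.0], [219.0, 232.7]] yaw of normal -0.1567 pts [[0.5724, -0.2432], [0.5777, -0.2093]] res 0.04
```

```bash
cat > hm.py <<'E'
from edge import *
line("scene",gray("scene"),(207,232.6),(219,232.4),0)
E
for i in 1; do python3 shift.py '0 -.001 0 0 0 0;0 -.0015 0 0 0 0'|sed -n 2p\;4p; python3 hm.py; python3 shift.py '0 -.001 0 0 0 0;0 -.0015 0 0 0 0'|sed -n 2p\;4p;python3 hm.py; done
```

```text
tcp_pos: [0.5844, -0.2726, 0.0378]
force: [13.1, -2.9, 5.3]
scene [[207.0, 233.0], [219.0, 232.7]] yaw of normal -0.1551 pts [[0.5724, -0.2432], [0.5777, -0.2093]] res 0.04
tcp_pos: [0.5834, -0.2722, 0.038]
force: [12.8, -2.0, 5.2]
scene [[207.0, 232.8], [219.0, 232.3]] yaw of normal -0.1347 pts [[0.5715, -0.2431], [0.5762, -0.2091]] res 0.08
```

```bash
for i in 1; do python3 shift.py '0 -.001 0 0 0 0;0 -.001 0 0 0 0'|sed -n 2p\;4p; python3 hm.py; python3 shift.py '0 -.0005 0 0 0 0;0 -.001 0 0 0 0'|sed -n 2p\;4p;python3 hm.py; done
```

```text
tcp_pos: [0.5824, -0.2719, 0.038]
force: [13.1, -1.8, 6.1]
scene [[207.0, 232.4], [219.0, 232.1]] yaw of normal -0.1667 pts [[0.5699, -0.243], [0.5756, -0.2091]] res 0.03
tcp_pos: [0.5817, -0.2717, 0.0381]
force: [13.1, -1.8, 6.0]
scene [[207.0, 232.2], [219.0, 232.0]] yaw of normal -0.1638 pts [[0.5694, -0.243], [0.575, -0.209]] res 0.03
```

```bash
python3 shift.py '0 -.0008 0 0 0 0;0 -.0013 0 0 0 0'|sed -n 2p\;4p; python3 hm.py;  python3 shift.py '0 .003 0 0 0 0;0 .01 0 0 0 0;0 .025 0 0 0 0;0 .035 -.01 0 0 0; 0 .035 -.03 0 0 0'|sed -n 2p\;4p;python3 shift.py '0 0 -.03 0 0 0;0 0 -.06 0 0 0;0 0 -.09 0 0 0;0 -.02 -.11 0 0 0; 0 -.04 -.11 0 0 0'|sed -n 2p; python3 - <<'E'
from edge import *
s=gray("scene");t=gray("top")
line("scene",s,(171,217.5),(219,217),.067);line("scene",s,(176,232.4),(219,232),0)
line("top",t,(363,205),(411,213.5),.067)
E
```

```text
tcp_pos: [0.5804, -0.2713, 0.038]
force: [14.2, -2.0, 6.1]
scene [[207.0, 231.8], [219.0, 231.6]] yaw of normal -0.1691 pts [[0.568, -0.2429], [0.5738, -0.2089]] res 0.05
tcp_pos: [0.6099, -0.2762, 0.0632]
force: [-1.4, 0.0, -0.1]
tcp_pos: [0.5716, -0.2713, 0.1795]
scene [[171.0, 217.3], [219.0, 216.2]] yaw of normal -0.1603 pts [[0.5535, -0.3314], [0.5746, -0.2011]] res 0.45
scene [[176.0, 232.4], [219.0, 231.6]] yaw of normal -0.1661 pts [[0.5532, -0.3308], [0.5736, -0.2089]] res 0.06
top [[363.0, 204.7], [411.0, 214.4]] yaw of normal -0.1768 pts [[0.571, -0.2079], [0.5484, -0.3341]] res 0.95
```

```bash
python3 go.py .47 -.05 .2 -9.9 25
```

```text
d [ 0.199  -0.1367 -0.0239] r [ 0.    -0.437 -0.012] rows 5.82 j [-0.23  0.41  0.78  1.64 -0.3   1.22  0.43] F [-0.7  0.3  0.1]
```

```bash
python3 shift.py '.03 -.02 -.004 0 -.08 0;.064 -.044 -.008 0 -.16 0;.098 -.067 -.012 0 -.24 0;.132 -.09 -.016 0 -.32 0;.166 -.113 -.02 0 -.4 0' 0.03; python3 shift.py '.02 -.01 0 0 -.03 0;.03 -.02 0 0 -.03 0;.03 -.02 0 0 -.03 0'; python3 - <<'E'
from edge import *
np.set_printoptions(suppress=True,precision=4)
f=read_camera("top");t=cv2.GaussianBlur(cv2.cvtColor(f["frame"],cv2.COLOR_BGR2GRAY).astype(float),(3,3),0)
np.savez("t2.npz",f=f["frame"])
# predict rule corners, from released pose
h=np.array([.5077,-.2608]);X=np.array([.985,-.172]);Y=np.array([.172,.985])
c=np.array([.4128,-.248])
for L in (.03,-.03):
    p=proj("top",[(*(c+L*X+k*Y),.006) for k in(-.07,.08)]);p=p[p[:,0].argsort()]
    print("long",p.round(1).tolist());line("top",t,(int(p[0][0]),p[0][1]),(int(p[1][0]),p[1][1]),.006,3)
# ends: transpose so that the edge runs along columns
for k in (.1,-.1):
    p=proj("top",[(*(c+L*X+k*Y),.006) for L in(.022,-.022)])
    p=p[p[:,1].argsort()];v=np.arange(int(p[0][1]),int(p[1][1])+1);out=[]
    for r in v:
        u=np.interp(r,p[:,1],p[:,0]);uu=np.arange(int(u)-5,int(u)+7);w=np.abs(t[r,uu+1]-t[r,uu-1]);j=w.argmax();sl=slice(max(j-1,0),j+2)
        out.append(((uu[sl]*w[sl]).sum()/w[sl].sum(),r))
    W=back("top",out,.006)[:,:2]-h;print("end",k,"pred u",p[:,0].round(1),np.array(out)[:,0].round(1),"local y",np.median(W@Y).round(4))
s=gray("scene");line("scene",s,(171,217.3),(219,216.5),.067);line("scene",s,(176,232.3),(219,231.7),0)
line("top",t,(363,204.8),(411,214.2),.067);line("top",t,(357,248.6),(405,257),0,3)
E
python3 go.py .47 -.05 .2 -9.9 25
```

```text
clock: 17.32
tcp_pos: [0.5018, -0.1161, 0.1923]
eef_rot: [0.129, 0.754, 0.626, -0.151]
force: [1.1, 1.2, -0.0]
opening: 0.0304
gripper_force: 0.0
clock: 17.57
tcp_pos: [0.4865, -0.0804, 0.1786]
eef_rot: [0.135, 0.749, 0.628, -0.163]
force: [0.1, 0.0, 0.0]
opening: 0.0298
gripper_force: 0.0
long [[346.8, 250.0], [401.0, 260.9]]
top [[346.0, 247.4], [400.0, 258.0]] yaw of normal -0.1696 pts [[0.4633, -0.1723], [0.4381, -0.3197]] res 0.28
long [[343.1, 271.8], [397.9, 282.8]]
top [[343.0, 272.2], [397.0, 283.5]] yaw of normal -0.181 pts [[0.396, -0.1638], [0.3694, -0.3094]] res 0.27
end 0.1 pred u [339.1 336.3] [337.8 337.7 337.2 337.  336.8 336.6 339.4 336.6 336.6 336.6 336.2 336.1
 335.8 335.6 335.3 334.9 334.1] local y 0.0998
end -0.1 pred u [411.5 409.3] [409.5 410.  411.  410.9 410.8 410.8 410.8 410.9 411.  410.9 410.9 410.2
 410.1 409.8 409.2 409.1 409.8 406.4] local y -0.1035
scene [[171.0, 217.3], [219.0, 216.2]] yaw of normal -0.1612 pts [[0.5534, -0.3314], [0.5746, -0.2011]] res 0.49
scene [[176.0, 232.4], [219.0, 231.6]] yaw of normal -0.1662 pts [[0.5532, -0.3308], [0.5737, -0.2089]] res 0.06
top [[363.0, 205.0], [411.0, 213.8]] yaw of normal -0.16 pts [[0.5704, -0.2079], [0.55, -0.3342]] res 0.17
top [[357.0, 248.7], [405.0, 257.6]] yaw of normal -0.1573 pts [[0.4609, -0.2036], [0.44, -0.3352]] res 0.12
d [ 0.0198 -0.0235 -0.031 ] r [-0.003 -0.01  -0.008] rows 1.05 j [-0.94  0.16  0.81  1.94  0.3   1.24 -0.42] F [ 0.  -1.2  0.1]
```

```bash
python3 shift.py '.01 -.01 -.005 0 0 0;.01 -.02 -.01 0 0 0' | sed -n 2p; python3 go.py .4274 -.1616 .08 -10.1 25
```

```text
tcp_pos: [0.4705, -0.0688, 0.185]
d [-0.0469 -0.0254  0.1365] r [-0.002 -0.01  -0.009] rows 3.52 j [-0.98  0.11  0.8   1.96  0.33  1.27 -0.49] F [-0.7  0.9 -0. ]
```

```bash
python3 shift.py '-.01 -.006 .028 0 0 0;-.02 -.012 .056 0 -.004 -.004;-.03 -.018 .084 0 -.01 -.009;-.04 -.022 .112 0 -.01 -.009;-.047 -.0254 .1365 0 -.01 -.009' .03| sed -n 2p;python3 shift.py '0 0 0 0 0 0;0 0 0 0 0 0' | sed -n 2p; python3 go.py .4274 -.1616 .024 -10.1 25
```

```text
tcp_pos: [0.4265, -0.1641, 0.0795]
tcp_pos: [0.4265, -0.1634, 0.0801]
d [0.0255 0.0008 0.05  ] r [-0.004  0.001 -0.002] rows 1.35 j [-0.85  0.19  0.86  2.17  0.35  0.96 -0.39] F [ 0.7  0.2 -0.4]
```

```bash
python3 shift.py '.006 0 .012 0 0 0;.013 .0005 .025 0 0 0;.019 .0008 .037 0 0 0;.0225 .0008 .0445 0 0 0;.0225 .0008 .0445 0 0 0'| sed -n 2p\;4p;python3 go.py .4274 -.1616 .024 -10.1 25
```

```text
tcp_pos: [0.4288, -0.1595, 0.03]
force: [-0.9, -0.6, -0.3]
d [ 0.0004 -0.001   0.0064] r [-0.002 -0.     0.003] rows 0.16 j [-0.8   0.32  0.82  2.2   0.27  0.82 -0.37] F [-0.9 -0.6 -0.3]
```

```bash
python3 shift.py '0 -.001 .003 0 0 0;0 -.001 .005 0 0 0;0 -.001 .005 0 0 0'| sed -n 2p\;4p; python3 shift.py '0 0 0 0 0 0;0 0 0 0 0 0;0 0 0 0 0 0;0 0 0 0 0 0;0 0 0 0 0 0' 0; python3 go.py .4274 -.1616 .024 -10.1 25
```

```text
tcp_pos: [0.4274, -0.1616, 0.0261]
force: [-0.2, -0.5, -0.3]
clock: 19.5
tcp_pos: [0.4276, -0.1613, 0.0263]
eef_rot: [0.138, 0.748, 0.628, -0.166]
force: [-1.6, 1.9, 6.0]
opening: 0.0098
gripper_force: 58.7
d [ 0.0007 -0.0001  0.0023] r [-0.001 -0.001  0.002] rows 0.06 j [-0.79  0.32  0.82  2.2   0.27  0.81 -0.36] F [-1.6  1.9  6. ]
```

```bash
python3 shift.py '-.0001 0 -.0003 0 0 0;-.0002 .002 -.0004 -.0033 0 -.007;-.0002 .004 -.0004 -.0067 0 -.0145;-.0002 .006 -.0004 -.0067 0 -.0145;-.0002 .006 -.0004 -.0067 0 -.0145'| sed -n 2p\;4p; python3 shift.py '0 0 0 0 0 0'| sed -n 2p\;4p; python3 - <<'E'
from edge import *
t=gray("top")
line("top",t,(357,248.7),(376,252.4),0,2)
h=np.array([.5077,-.2608]);X=np.array([.985,-.172]);Y=np.array([.172,.985])
W=line("top",t,(346,270.5),(397,281.5),.006,4);print((W[:,:2]-h)@X,(W[:,:2]-h)@Y)
s=gray("scene");line("scene",s,(176,232.3),(219,231.7),0)
E
```

```text
tcp_pos: [0.4331, -0.1627, 0.0263]
force: [-1.7, 1.3, 5.6]
tcp_pos: [0.4331, -0.1627, 0.0263]
force: [-0.8, 0.2, 5.0]
top [[357.0, 248.6], [376.0, 252.1]] yaw of normal -0.1588 pts [[0.4613, -0.2036], [0.4529, -0.2558]] res 0.05
top [[346.0, 271.1], [397.0, 281.0]] yaw of normal -0.165 pts [[0.3991, -0.172], [0.3761, -0.3096]] res 0.24
[-0.12227833 -0.12118283] [ 0.06880593 -0.07073449]
scene [[176.0, 232.4], [219.0, 231.6]] yaw of normal -0.1671 pts [[0.5531, -0.3308], [0.5737, -0.2089]] res 0.06
```

```bash
python3 shift.py '0 .0015 0 0 0 0;0 .003 0 0 0 0;0 .003 0 0 0 0'| sed -n 2p\;4p; python3 shift.py '0 .0005 0 0 0 0;0 .0008 0 0 0 0'| sed -n 2p\;4p; python3 shift.py '0 .0005 0 0 0 0;0 .0008 0 0 0 0'| sed -n 2p\;4p
```

```text
tcp_pos: [0.4355, -0.1633, 0.0263]
force: [-4.7, 1.2, 8.1]
tcp_pos: [0.4356, -0.1633, 0.0263]
force: [-9.1, 4.9, 14.7]
tcp_pos: [0.4357, -0.1633, 0.0263]
force: [-12.2, 7.0, 21.3]
```

```bash
python3 shift.py '-.0004 -.0016 -.0009 0 0 0;-.0004 -.0016 -.0009 0 0 0'| sed -n 2p\;4p; hm(){ python3 - <<'E'
from edge import *
t=gray("top")
line("top",t,(357,248.7),(376,252.4),0,2)
h=np.array([.5077,-.2608]);X=np.array([.985,-.172]);Y=np.array([.172,.985])
W=line("top",t,(346,269.5),(397,279.5),.006,4);print((W[:,:2]-h)@X,(W[:,:2]-h)@Y)
line("scene",gray("scene"),(176,232.3),(219,231.7),0)
E
}; hm; python3 shift.py '0 .0008 0 0 0 0;0 .0008 0 0 0 0'| sed -n 2p\;4p; python3 shift.py '0 .0008 0 0 0 0;0 .0008 0 0 0 0'| sed -n 2p\;4p; hm
```

```text
tcp_pos: [0.4359, -0.1628, 0.0271]
force: [-1.1, -0.1, -1.7]
top [[357.0, 248.6], [376.0, 252.1]] yaw of normal -0.1574 pts [[0.4612, -0.2036], [0.4529, -0.2558]] res 0.08
top [[346.0, 270.1], [397.0, 279.7]] yaw of normal -0.1602 pts [[0.4018, -0.172], [0.3796, -0.3097]] res 0.21
[-0.11957605 -0.11780917] [ 0.06926193 -0.07024987]
scene [[176.0, 232.4], [219.0, 231.6]] yaw of normal -0.1667 pts [[0.5532, -0.3308], [0.5737, -0.2089]] res 0.06
tcp_pos: [0.4371, -0.163, 0.0271]
force: [0.1, -0.2, -2.1]
tcp_pos: [0.4376, -0.1631, 0.0271]
force: [-0.7, 0.5, -1.1]
top [[357.0, 248.4], [376.0, 252.0]] yaw of normal -0.159 pts [[0.4617, -0.2036], [0.4534, -0.2558]] res 0.07
top [[346.0, 269.5], [397.0, 279.2]] yaw of normal -0.1618 pts [[0.4033, -0.172], [0.3808, -0.3098]] res 0.21
[-0.11809259 -0.1165483 ] [ 0.06951227 -0.07006871]
scene [[176.0, 232.4], [219.0, 231.6]] yaw of normal -0.1657 pts [[0.5532, -0.3308], [0.5736, -0.2089]] res 0.06
```

```bash
for i in 1; do python3 shift.py '0 .0007 0 0 0 0;0 .0007 0 0 0 0'| sed -n 2p\;4p; python3 shift.py '0 .0007 0 0 0 0;0 .0007 0 0 0 0'| sed -n 2p\;4p; python3 shift.py '0 .0005 0 0 0 0;0 .0005 0 0 0 0'| sed -n 2p\;4p; done
```

```text
tcp_pos: [0.4376, -0.1632, 0.027]
force: [-3.6, 2.1, -0.5]
tcp_pos: [0.4377, -0.1633, 0.0268]
force: [-5.4, 3.4, 1.9]
tcp_pos: [0.4378, -0.1633, 0.0267]
force: [-7.5, 4.0, 1.8]
```

```bash
python3 shift.py '0 -.0004 0 0 0 0;.0002 -.0004 .0004 0 0 0;.0002 -.0004 .0004 0 0 0'| sed -n 2p\;4p; python3 shift.py '0 0 0 0 0 0;0 0 0 0 0 0;0 0 0 0 0 0;0 0 0 0 0 0'| sed -n 2p\;4p;  python3 - <<'E'
from edge import *
t=gray("top")
line("top",t,(357,248.7),(376,252.4),0,2);line("top",t,(363,205),(411,213.8),.067)
h=np.array([.5077,-.2608]);X=np.array([.985,-.172]);Y=np.array([.172,.985])
W=line("top",t,(346,269.5),(397,279.5),.006,4);print((W[:,:2]-h)@X,(W[:,:2]-h)@Y)
line("scene",gray("scene"),(176,232.3),(219,231.7),0)
E
```

```text
tcp_pos: [0.4377, -0.1633, 0.0264]
force: [-5.9, 4.4, 2.1]
tcp_pos: [0.4376, -0.1633, 0.0264]
force: [-6.3, 3.9, 3.3]
top [[357.0, 248.4], [376.0, 252.0]] yaw of normal -0.1641 pts [[0.4618, -0.2036], [0.4531, -0.2558]] res 0.05
top [[363.0, 204.9], [411.0, 213.8]] yaw of normal -0.1599 pts [[0.5704, -0.2079], [0.55, -0.3342]] res 0.14
top [[346.0, 269.7], [397.0, 279.1]] yaw of normal -0.1566 pts [[0.4028, -0.172], [0.381, -0.3098]] res 0.24
[-0.11860461 -0.11633172] [ 0.06942586 -0.07003759]
scene [[176.0, 232.4], [219.0, 231.6]] yaw of normal -0.1655 pts [[0.5532, -0.3308], [0.5736, -0.2089]] res 0.06
```

```bash
python3 shift.py '0 -.0006 0 0 0 0;0 -.0006 0 0 0 0'| sed -n 2p\;4p; python3 shift.py '0 0 0 0 0 0;0 0 0 0 0 0;0 0 0 0 0 0;0 0 0 0 0 0' 0.022; python3 shift.py '0 -.001 -.006 0 0 0;0 -.001 -.02 0 0 0;0 -.001 -.045 0 0 0;0 -.001 -.08 0 0 0;0 -.001 -.12 0 0 0'|sed -n 2p\;4p; python3 shift.py '.02 -.01 -.03 0 0 0;.04 -.02 -.06 0 0 0;.07 -.02 -.08 0 0 0;.1 -.02 -.1 0 0 0;.13 -.02 -.12 0 0 0'|sed -n 2p\;4p; python3 - <<'E'
from edge import *
t=gray("top")
line("top",t,(357,248.7),(376,252.4),0,2);line("top",t,(363,205),(411,213.8),.067)
h=np.array([.5077,-.2608]);X=np.array([.985,-.172]);Y=np.array([.172,.985])
W=line("top",t,(346,269.5),(397,279.5),.006,4);print((W[:,:2]-h)@X,(W[:,:2]-h)@Y)
line("scene",gray("scene"),(176,232.3),(219,231.7),0)
f=read_camera("top")["frame"];g=read_camera("scene")["frame"]
a=cv2.resize(cv2.convertScaleAbs(f[195:295,325:425],alpha=1.2),(600,600),interpolation=cv2.INTER_CUBIC)
b=cv2.resize(g[140:250,150:250],(200,220)); c=cv2.resize(g[130:240,300:440],(200,157));d=cv2.resize(f,(200,150))
r=np.vstack([b,c,d]);cv2.imwrite("pics/f1.png",np.hstack([a,cv2.copyMakeBorder(r,0,600-r.shape[0],0,0,0)]))
E
```

```text
tcp_pos: [0.4377, -0.1633, 0.0265]
force: [-4.4, 1.6, 0.2]
clock: 23.07
tcp_pos: [0.4392, -0.1634, 0.027]
eef_rot: [0.14, 0.743, 0.634, -0.165]
force: [0.4, 0.1, 0.6]
opening: 0.0221
gripper_force: 0.0
tcp_pos: [0.4446, -0.1136, 0.1365]
force: [1.3, 1.2, 0.4]
tcp_pos: [0.4527, 0.0584, 0.1906]
force: [0.9, -0.4, 0.3]
top [[357.0, 248.4], [376.0, 252.0]] yaw of normal -0.162 pts [[0.4617, -0.2036], [0.4532, -0.2558]] res 0.06
top [[363.0, 204.9], [411.0, 213.8]] yaw of normal -0.1614 pts [[0.5705, -0.2079], [0.5499, -0.3342]] res 0.14
top [[346.0, 269.6], [397.0, 279.2]] yaw of normal -0.1584 pts [[0.403, -0.172], [0.3809, -0.3098]] res 0.29
[-0.11844744 -0.11642759] [ 0.06945239 -0.07005137]
scene [[176.0, 232.4], [219.0, 231.6]] yaw of normal -0.1662 pts [[0.5532, -0.3308], [0.5736, -0.2089]] res 0.07
```

View pics/f1.png

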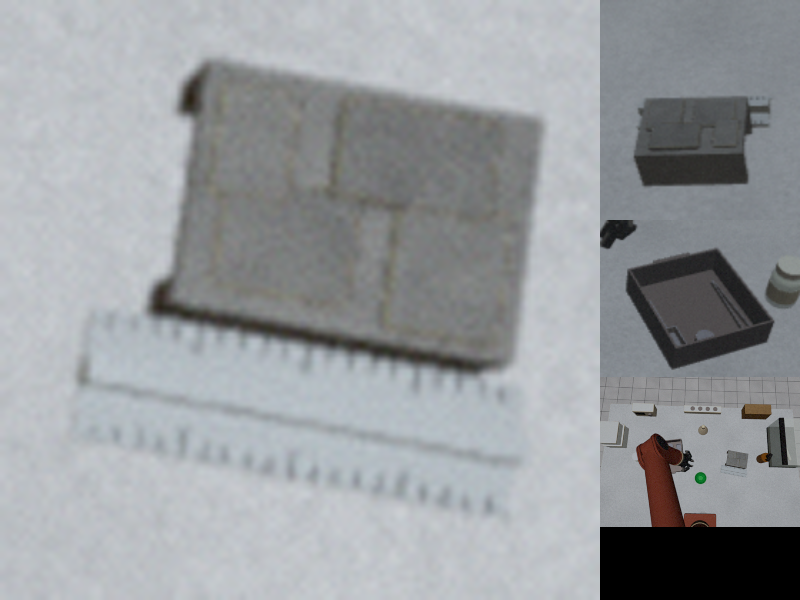

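The rule lies flush along the hide's near side. Its ends are at about (87,350) and (520,480) in the crop, roughly 30 mm and 26 mm past the hide's ends. The tin, tong and scoop are still in the tray.

```bash
python3 -c "
from rig import arm, telemetry, read_camera
print(telemetry.observe()['clock'],arm.finish_job())"
```

```text
the job is handed in; nothing more can be done
24.1 None
```

The rule lies flat along the near side of the hide, about 25–30 mm past each end, was pressed on gently (about 7 N) and let go, and I handed the job in at 24.1 s. During a first attempt the gripper pushed the hide about 3.7 mm, so I pushed it back to within about 1 mm and 0.7° of where it stood and re-gripped the rule near its end. The result of the judging was not shown.

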